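# Dip the gauge rod in a gear unit and present it

### The arm

A 6-joint arm with a two-finger parallel gripper is mounted at the origin on the work surface. World frame = base frame: x ahead of the robot, y to its left, z up, the work surface at z = 0. Lengths are in m, angles in rad, forces in N, time in s.
With the tool pointing down it reaches from about 0.35 to 0.975 m from the base axis. Payload 4.9 kg.
Tool frame: the origin (TCP) lies at the very end of the fingers, on their centre line; the grasp point (between the pads) lies 19 mm behind it; x points along the fingers, y is the direction in which the jaws open and shut, and the axes are right-handed (so a half turn about x gives the same grasp; the last joint's range is limited). The gripper opens to 85 mm and grips with 20 to 120 N. Pads are 22 mm wide; open, the fingers measure 114 mm over their backs; the gripper's body (76 mm by 85 mm) begins 54 mm behind the grasp point. The pads swing forward as they close: fully open they stand 13 mm farther back than shut.
Start: joints at [-1.278, 0.053, 1.613, -0, 1.476, -0.119], TCP at [0.25, -0.573, 0.209] pointing down, gripper open.
Joint ranges: [-3.01, 3.01], [-1.01, 2.22], [0.06, 2.58], [-1.02, 4.17], [0.09, 2.62], [-3.14, 3.14]. Speed limits (rad/s): [2.57, 2.57, 3.14, 3.14, 3.14, 3.14].

### API

Orientations are given as a rotation vector (axis times angle).
In Python, from station import ctrl, get_image, calibration, finish_job, search_frame, cut_out, mark_of gives the robot as it stands. The module is installed in compiled form; this text tells all that it offers.
- The arm moves only by the tool arm_command, never from a script. Its argument "plan" is a list that holds one entry, the list of rows, each a list of 7 numbers: the shift along the tool's x, y, z in m, then the turn, a rotation vector about the tool's x, y, z in degrees, then the finger opening in m, from 0 to 0.0854. A call has 1 to 20 rows; each row shifts and turns the pose as measured when the row begins, along the tool's axes as they then stand; what a row does not reach is not made up. A row lasts 1/12 s, in which the tool goes at most 41.7 mm and 7.16 degrees, less where a joint would pass 70% of its speed; a pose out of reach is approached as far as the arm can. A call with a gripper value outside its range is refused whole. The fingers move at their own pace and stop on an object; "squeeze" is the grip in N (left out, the last holds). Time passes only in rows, so rows that do not move let the fingers close. It gives the time, the measured TCP pose, the force and the opening at its end, in the units of the state.
- ctrl.get_obs(): the state, without advancing time (a new reading comes with each control period).
- get_image(name): name is "scene" or "top" or "wrist"; returns the picture (420x560x3 uint8, red, green, blue); there is no depth.
- calibration(name): a dict with "fx", "fy", "cx", "cy" (pixels), "cam_to_world" (4x4, takes a point from camera to world coordinates); the wrist camera has in their place "hand_eye" (4x4, takes a point from camera to tool coordinates, whose origin is the TCP and whose axes are the tool frame's). Camera axes: x right, y down, z forward; pixel columns grow to the right and rows downward; lengths in m; the calibration is good to about 2 mm. The wrist camera is an equidistant fisheye: a pixel r from the principal point sees the ray r / f radians off the axis. A picture is of the moment at which its call begins: read the wrist's pose just before it. calibration takes no time and is no camera call.
- finish_job(): hands the job in, once; it reports no verdict.
Trained networks look in the newest picture that a camera, given by its name, has taken for a name from the list of things; names that differ only in an ending like _2 or _b are one class to them, and where a whole thing is asked for, a point or a joint stands for the part that bears it (a point fixed in the world has none). Each returns a list of dicts, best first, with "conf" (0 to 1); they miss things now and then, are a little off and sometimes report something else, mostly with a low value. They report only what shows in the picture. A call takes as long as a camera call. They do not tell look-alikes from the thing itself.
- search_frame(camera, thing): "at" ([x, y, z] in m, in the coordinates of the camera as it stood for that picture, good to about 4 mm: the middle of the surface that is visible of it).
- cut_out(camera, thing): "mask" (420x560 bool, what is visible of it).
- mark_of(camera, thing): "at" ([x, y, z] in m, in the coordinates of the camera as it stood for that picture, good to about 4 mm: a listed point, or the origin of a listed thing).
The state is a dict: "t": time; "q": joint angles; "dq": joint speeds; "effort": joint torques, N m; "tool_pos": TCP position; "tool_rot": TCP orientation; "contact_force": force on the tool from outside, world axes, zero at the start; "wrist_torque": the same for the moment, N m; "opening": finger opening in m.
Only numpy, scipy, OpenCV 4.12 (cv2) and the standard library are available. Lean on these libraries where they do the work, as an engineer would, in place of code of your own. Each camera call takes 0.05 s, during which the arm holds its last target. There are 200 camera calls.

### The job

Take the gauge rod by its handle off the wooden rest, slide it down the leaning guide tube of the gear unit until its collar sits fully home on the tube's mouth, then draw it right out again. Finish holding the rod level and still in the gripper with its tip over the white tile, 10 to 20 cm above the bench, touching nothing else; do not let go of it. Leave the wrench, the tin and the steel bowl alone.

Things in the scene. Friction and masses are not known exactly. Their poses are not given: they have to be found in the camera images.
- gauge: Loose gauge rod, 0.16 kg, level in the rest. Origin: centre of the collar's seating face; x along the axis to the tip, z up. x 0 to 130 mm: steel rod, 9 mm diameter, round end, two dark rings; -8 to 0: steel collar, 36 mm diameter; -90 to -8: grey handle, 20 x 20 mm, faces square to y and z. Grip it across y near x = -38 mm; the rest leaves x = -72 to -8 mm free. Axis 62 mm above the bench.
- gauge_tip (a point): End of the gauge rod: 130 mm from the gauge's origin along its x.
- guide_tube: Aluminium tube fixed to the gear unit, leaning out at 40 degrees above level. Origin: centre of its mouth, 190 mm above the bench; z along its axis out of the mouth (obliquely up): the rod goes in along -z. Bore 16 mm, flaring over the last 22 mm to 24 mm; outside 24 mm, 32 mm at the mouth; 140 mm long, so the gauge's collar stops on the mouth before its tip meets anything.
- gear_unit: Grey gear unit with a dark finned motor, fixed to the bench. Origin: on the bench under its housing's centre; tube on its -y side (mouth at 0, -187, 190 mm), motor on its +y side (to y = 245 mm, 170 mm high). Housing 170 (x) x 160 (y) mm, 160 mm high, brass plug on top to 172 mm; foot plate 210 x 180 mm; stub shaft to x = -155 mm.
- rest: Wooden rest fixed to the bench: base 200 (x) x 60 (y) x 8 mm, two notched posts 12 mm thick, 44 mm wide, 68 mm high at x = -80 mm (handle's end) and x = 70 mm (rod); the gauge lifts straight up out of them. Origin: on the bench under the base's centre; the gauge's origin lies 62 mm above it, same x direction.
- tile: White ceramic tile fixed to the bench, 110 by 110 mm, 8 mm thick, sides along x and y. Origin: centre of its underside on the bench.
- wrench: Bystander: steel wrench lying loose on the bench at the right. Leave alone.
- tin: Bystander: round steel tin, 60 mm diameter, 85 mm high, standing loose on the far side. Origin: centre of its underside. Leave alone.
- bolt_cup: Bystander: steel bowl, 70 mm diameter, 50 mm high, standing loose at the far edge. Origin: centre of its underside. Leave alone.
Mind the look-alikes: they are no part of the job. There is more than one size of the rest; the one meant has the size given above.

How it is judged:
By the outcome, as a careful person would: the job done as asked, in the order asked, and still so for the second after the job is handed in, while the arm keeps its last pose, push and grip.
It also fails if it takes over 53 s, if anything falls off the work surface, if the arm or the gripper's body presses on something with over 40 N, if the wrist force passes 120 N, or if a joint passes its speed limit or range.

## Working session

There is one attempt and no reset: what is moved stays moved. The work goes in short steps, Python scripts to look and compute and a tool call to move; the robot and the scene stay as the last step left them, time stands still between calls to the robot, and variables do not carry over. Pictures are saved under pics/ and viewed, about 8 in all and at most 12, crops included, and the job is handed in when it is done.

Besides the shell and the picture viewer there is one more tool, called after "Emit:" as name([rows], argument=value, ...), one row to a line, values as JSON. arm_command: Moves the arm, as the interface text tells. Its arguments: {"type":"object","properties":{"plan":{"type":"array","items":{"type":"array","items":{"type":"array","items":{"type":"number"}}}},"squeeze":{"type":"number"}},"required":["plan"]}

```bash
mkdir -p pics
cat > h.py <<'E'
import numpy as np, cv2
from scipy.spatial.transform import Rotation as R
from station import *
np.set_printoptions(precision=4,suppress=True)
def T(cam,o=None):
    c=calibration(cam)
    if 'cam_to_world' in c: return np.array(c['cam_to_world'])
    o=o or ctrl.get_obs(); M=np.eye(4); M[:3,:3]=R.from_rotvec(o['tool_rot']).as_matrix(); M[:3,3]=o['tool_pos']
    return M@np.array(c['hand_eye'])
def w(cam,p,o=None): return (T(cam,o)@np.r_[p,1])[:3]
def snap(cam,name):
    im=get_image(cam); cv2.imwrite(f'pics/{name}.png',im[:,:,::-1]); return im
def pix(cam,p):
    c=calibration(cam); q=np.linalg.inv(T(cam))@np.r_[p,1]; return c['fx']*q[0]/q[2]+c['cx'],c['fy']*q[1]/q[2]+c['cy']
E
python3 - <<'E'
from h import *
a=snap('scene','s0');b=snap('top','t0')
o=ctrl.get_obs();print(o['t'],o['tool_rot'],o['contact_force'])
for cam in('scene','top'):
  for th in('gauge','gauge_tip','guide_tube','gear_unit','rest','tile','tin','bolt_cup','wrench'):
    for d in mark_of(cam,th)[:3]:
      p=w(cam,d['at']);print(cam,th,round(d['conf'],2),p,np.round(pix(cam,p)))
E
```

```text
0.1 [ 1.9952  0.4186 -1.9955] [ 0.8513 -0.1817 -0.4465]
scene gauge 0.69 [0.7721 0.1136 0.0006] [402. 259.]
scene gauge 0.58 [ 0.464  -0.1971  0.0627] [220. 286.]
scene gauge_tip 0.83 [ 0.5042 -0.075   0.0608] [265. 255.]
scene guide_tube 0.67 [0.5709 0.1781 0.1944] [344. 154.]
scene gear_unit 0.86 [0.5568 0.364  0.0014] [359. 166.]
scene gear_unit 0.27 [ 0.6445 -0.0706 -0.0011] [320. 294.]
scene rest 0.71 [ 0.2343 -0.2687 -0.002 ] [119. 285.]
scene rest 0.7 [ 0.47   -0.1957  0.0029] [224. 303.]
scene rest 0.65 [0.3359 0.1012 0.0051] [242. 196.]
scene tile 0.67 [ 0.6429 -0.072  -0.0014] [319. 294.]
scene tin 0.72 [0.7726 0.11   0.0004] [401. 260.]
scene bolt_cup 0.58 [ 0.7716 -0.1242  0.0046] [364. 336.]
scene wrench 0.91 [ 0.6186 -0.3826  0.0029] [237. 409.]
top gauge 0.95 [ 0.4656 -0.2042  0.0643] [351. 232.]
top gauge 0.54 [ 0.4646 -0.1983  0.0013] [344. 233.]
top gauge_tip 0.59 [ 0.4996 -0.0754  0.0615] [301. 220.]
top guide_tube 0.59 [0.5678 0.1814 0.1912] [192. 188.]
top gear_unit 0.73 [0.5519 0.3578 0.0027] [143. 205.]
top gear_unit 0.18 [ 0.4996 -0.0741  0.0598] [300. 220.]
top rest 0.69 [ 0.4643 -0.2007 -0.0022] [345. 233.]
top rest 0.66 [ 0.2325 -0.2701  0.0017] [374. 318.]
top rest 0.59 [0.339  0.099  0.0017] [237. 281.]
top tile 0.87 [ 0.6413 -0.0705 -0.0031] [297. 171.]
top tin 0.59 [0.7709 0.1123 0.0013] [231. 127.]
top bolt_cup 0.82 [ 0.7756 -0.1231  0.0013] [314. 124.]
top wrench 0.56 [ 0.6166 -0.3852  0.005 ] [410. 177.]
```

View pics/s0.png

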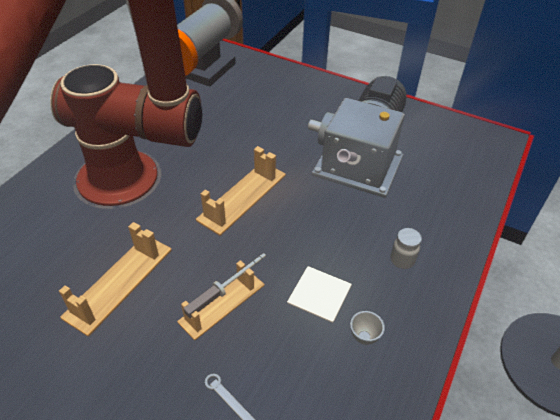

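View pics/t0.png

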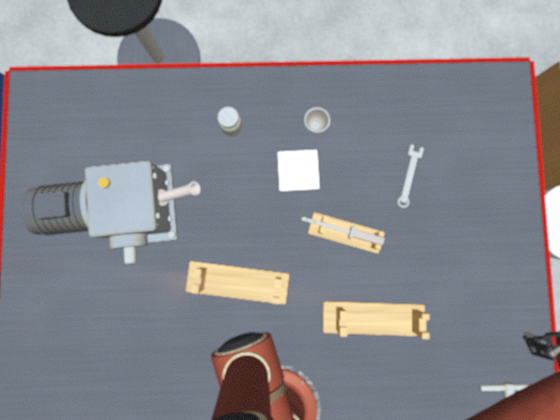

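The only rod lies in the small rest at scene (224,303). The empty rests at (119,285) and (242,196) are the larger look-alikes. I'll check this choice with a crop and compute the approach.

```bash
cat >> h.py <<'E'
def pose(o=None):
    o=o or ctrl.get_obs(); return np.array(o['tool_pos']),R.from_rotvec(o['tool_rot']),o
def rodgoal(org,ax,sgn=1,gx=-0.038):
    """tool pose gripping rod whose origin is org and axis ax; sgn picks the half turn"""
    ax=np.array(ax)/np.linalg.norm(ax); y=np.cross([0,0,1],ax); y/=np.linalg.norm(y); z=np.cross(ax,y)
    X=-z; Y=sgn*y; Z=np.cross(X,Y)
    return np.array(org)+gx*ax+0.019*X, R.from_matrix(np.c_[X,Y,Z])
def delta(pg,Rg):
    p,r,o=pose(); print('t',round(o['t'],2),'tcp',p,'F',np.array(o['contact_force']),'open',round(o['opening'],4))
    print('shift tool[mm]',r.inv().apply(pg-p)*1e3,'turn[deg]',np.degrees((r.inv()*Rg).as_rotvec()),'shift in goal axes',Rg.inv().apply(pg-p)*1e3)
E
python3 - <<'E'
from h import *
p,r,o=pose(); print(r.as_matrix())
for s in(1,-1): delta(*rodgoal([.4648,-.2006,.062],[.037,.1254,0],s))
c=calibration('wrist');print(c)
im=cv2.imread('pics/s0.png'); tt=cv2.imread('pics/t0.png')
a=cv2.resize(im[235:345,165:285],None,fx=3.3,fy=3.3,interpolation=2)
b=cv2.resize(tt[145:255,110:230],None,fx=3.3,fy=3.3,interpolation=2)
cv2.imwrite('pics/c0.png',np.hstack([a,b]))
E
```

```text
[[ 0.      0.4002 -0.9164]
 [-0.0001 -0.9164 -0.4002]
 [-1.      0.0001 -0.    ]]
t 1.0 tcp [ 0.2502 -0.5728  0.2093] F [-0.5349  0.1425 -0.0867] open 0.0857
shift tool[mm] [ 166.3161 -226.0513 -321.2051] turn[deg] [130.0321  -0.0042  -0.0014] shift in goal axes [ 166.3278 -100.5491  379.6813]
t 1.0 tcp [ 0.2502 -0.5728  0.2093] F [-0.5349  0.1425 -0.0867] open 0.0857
shift tool[mm] [ 166.3161 -226.0513 -321.2051] turn[deg] [-49.9679   0.0012  -0.0035] shift in goal axes [ 166.3278  100.5491 -379.6813]
{'fx': 325.19226210127806, 'fy': 325.19226210127806, 'cx': 283.6619650747837, 'cy': 211.73222937737967, 'hand_eye': array([[-0.    , -0.2738,  0.9618, -0.1638],
       [ 1.    ,  0.0006,  0.0002,  0.0015],
       [-0.0007,  0.9618,  0.2738, -0.07  ],
       [ 0.    ,  0.    ,  0.    ,  1.    ]])}
```

View pics/c0.png

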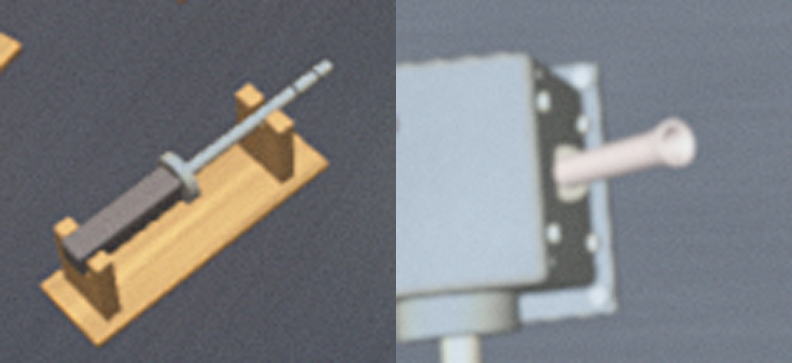

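The crop shows the grey handle, collar and ringed rod in the small rest, so the choice holds. Next I go above it.

Emit:
arm_command([
  [[0, -0.0188, -0.0268, 0, 0, 0, 0.0854], [0, -0.0188, -0.0268, 0, 0, 0, 0.0854], [0, -0.0188, -0.0268, 0, 0, 0, 0.0854], [0, -0.0188, -0.0268, 0, 0, 0, 0.0854], [0, -0.0188, -0.0268, 0, 0, 0, 0.0854], [0, -0.0188, -0.0268, 0, 0, 0, 0.0854], [0, -0.0188, -0.0268, 0, 0, 0, 0.0854], [0, -0.0188, -0.0268, 0, 0, 0, 0.0854], [0, -0.0188, -0.0268, 0, 0, 0, 0.0854], [0, -0.0188, -0.0268, 0, 0, 0, 0.0854], [0, -0.0188, -0.0268, 0, 0, 0, 0.0854], [0, -0.0188, -0.0268, 0, 0, 0, 0.0854], [0, 0, 0, -7.1, 0, 0, 0.0854], [0, 0, 0, -7.1, 0, 0, 0.0854], [0, 0, 0, -7.1, 0, 0, 0.0854], [0, 0, 0, -7.1, 0, 0, 0.0854], [0, 0, 0, -7.1, 0, 0, 0.0854], [0, 0, 0, -7.1, 0, 0, 0.0854], [0, 0, 0, -7.1, 0, 0, 0.0854], [0, 0, 0, 0, 0, 0, 0.0854]],
])

```text
t: 2.67
tool_pos: [0.4644, -0.2209, 0.2106]
tool_rot: [1.419, 1.052, -1.416]
contact_force: [0.2, -0.5, 0.2]
opening: 0.0856
```

Run:
```python
from h import *
o=ctrl.get_obs();snap('wrist','w1');print(o['q'],o['dq'])
for th in('gauge','gauge_tip','rest','guide_tube','gear_unit'):
    for d in mark_of('wrist',th)[:2]: print(th,round(d['conf'],2),w('wrist',d['at'],o))
delta(*rodgoal([.4648,-.2006,.062],[.037,.1254,0],-1))
```

```text
[-0.5887 -0.2222  1.8692 -0.0001  1.4881 -0.2994] [ 0.0011 -0.0023 -0.      0.0002 -0.001   0.0829]
gauge 0.93 [ 0.468  -0.2007  0.0599]
gauge_tip 0.62 [ 0.5031 -0.0763  0.0612]
gauge_tip 0.52 [ 0.4668 -0.203  -0.0027]
rest 0.75 [ 0.2336 -0.2647 -0.0029]
rest 0.59 [ 0.466  -0.201  -0.0007]
t 2.97 tcp [ 0.4643 -0.2209  0.2105] F [-0.805   0.795  -0.0201] open 0.0856
shift tool[mm] [167.5185  -6.2173  18.0753] turn[deg] [-0.3491  0.1127 -0.3483] shift in goal axes [167.5177  -5.3099  18.3697]
```

View pics/w1.png

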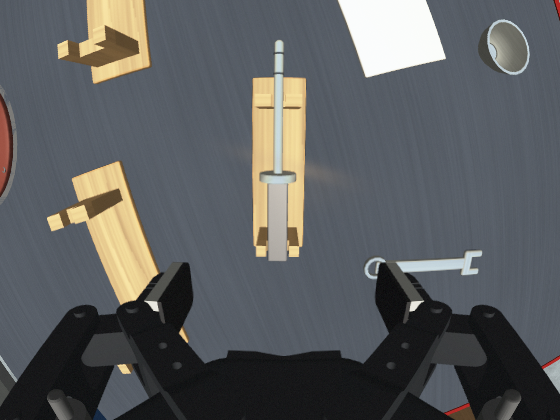

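Wrist view: rod tip (279,43), collar (278,176), handle end (278,258), aligned with the fingers. The rod needs about 4.5 mm in −y and 18 mm in +z. Descending.

Emit:
arm_command([
  [[0.005, -0.0015, 0.006, 0, 0, 0, 0.0854], [0.01, -0.0015, 0.006, 0, 0, 0, 0.0854], [0.01, -0.0015, 0.006, 0, 0, 0, 0.0854], [0.014, 0, 0, 0, 0, 0, 0.0854], [0.014, 0, 0, 0, 0, 0, 0.0854], [0.014, 0, 0, 0, 0, 0, 0.0854], [0.014, 0, 0, 0, 0, 0, 0.0854], [0.014, 0, 0, 0, 0, 0, 0.0854], [0.014, 0, 0, 0, 0, 0, 0.0854], [0.014, 0, 0, 0, 0, 0, 0.0854], [0.014, 0, 0, 0, 0, 0, 0.0854], [0.014, 0, 0, 0, 0, 0, 0.0854], [0.01, 0, 0, 0, 0, 0, 0.0854], [0.005, 0, 0, 0, 0, 0, 0.0854], [0, 0, 0, 0, 0, 0, 0.0854]],
])

```text
t: 4.22
tool_pos: [0.4441, -0.2418, 0.0221]
tool_rot: [1.429, 1.055, -1.435]
contact_force: [-0.3, -0.1, -0.5]
opening: 0.0854
```

Run:
```python
from h import *
o=ctrl.get_obs();snap('wrist','w2')
for th in('gauge','gauge_tip'):
    for d in mark_of('wrist',th)[:2]: print(th,round(d['conf'],2),w('wrist',d['at'],o))
delta(*rodgoal([.466,-.2008,.062],[.0363,.125,0],-1))
```

```text
gauge 0.94 [ 0.4707 -0.2005  0.0574]
t 4.37 tcp [ 0.4458 -0.2427  0.0246] F [-0.0976 -0.2144 -0.2748] open 0.0854
shift tool[mm] [-18.4745   7.4654  -7.9886] turn[deg] [-1.3089  0.0464  0.1588] shift in goal axes [-18.4471   7.6973  -7.8303]
```

View pics/w2.png

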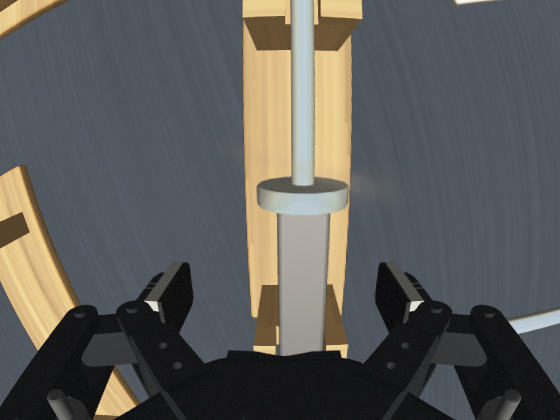

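The drive overshot by about 18 mm (TCP z 0.025), still clear of everything. The handle centre at px 303 means about +8.5 mm in y. Correcting gently.

Emit:
arm_command([
  [[-0.006, 0.0025, -0.003, 0, 0, 0, 0.0854], [-0.006, 0.0025, -0.003, 0, 0, 0, 0.0854], [-0.003, 0.0015, -0.001, -0.6, 0, 0, 0.0854], [-0.001, 0.0005, 0, -0.6, 0, 0, 0.0854], [0, 0, 0, 0, 0, 0, 0.0854], [0, 0, 0, 0, 0, 0, 0.0854]],
])

```text
t: 4.87
tool_pos: [0.4596, -0.2398, 0.0481]
tool_rot: [1.412, 1.054, -1.41]
contact_force: [0.9, -0.1, 1.0]
opening: 0.0855
```

Run:
```python
from h import *
delta(*rodgoal([.467,-.2008,.062],[.0363,.125,0],-1))
m=cut_out('wrist','gauge') if snap('wrist','w3') is not None else 0
c=calibration('wrist')
if m:
  k=m[0]['mask']
  for r in range(100,360,40):
    x=np.where(k[r])[0]; print(r,len(x),x.mean()-c['cx'] if len(x) else None)
```

```text
t 4.87 tcp [ 0.4596 -0.2398  0.0481] F [ 0.9238 -0.0963  1.0391] open 0.0855
shift tool[mm] [ 5.0409 -3.7966 -1.5677] turn[deg] [ 0.0789  0.249  -0.4266] shift in goal axes [ 5.0758 -3.7611 -1.5405]
100 17 -11.661965074783723
140 19 -10.661965074783723
180 32 -13.161965074783723
220 43 -12.661965074783723
260 41 -12.661965074783723
300 39 -12.661965074783723
340 37 -12.661965074783723
```

Emit:
arm_command([
  [[0.0015, -0.0012, -0.0005, 0, 0, 0, 0.0854], [0.0015, -0.0012, -0.0005, 0, 0, 0, 0.0854], [0, 0, 0, 0, 0, 0, 0.0854], [0, 0, 0, 0, 0, 0, 0.0854]],
])

```text
t: 5.3
tool_pos: [0.4561, -0.2375, 0.0432]
tool_rot: [1.413, 1.056, -1.412]
contact_force: [-0.1, -0.8, -0.0]
opening: 0.0855
```

Run:
```python
from h import *
delta(*rodgoal([.467,-.2008,.062],[.0363,.125,0],-1))
```

```text
t 5.3 tcp [ 0.4561 -0.2375  0.0432] F [-0.0625 -0.7763 -0.0471] open 0.0855
shift tool[mm] [ 0.1636  0.2796 -0.2974] turn[deg] [ 0.0354  0.1927 -0.2638] shift in goal axes [ 0.1633  0.2801 -0.2971]
```

Emit:
arm_command([
  [[0, 0, 0, 0, 0, 0, 0.0], [0, 0, 0, 0, 0, 0, 0.0], [0, 0, 0, 0, 0, 0, 0.0], [0, 0, 0, 0, 0, 0, 0.0], [0, 0, 0, 0, 0, 0, 0.0], [0, 0, 0, 0, 0, 0, 0.0], [0, 0, 0, 0, 0, 0, 0.0], [0, 0, 0, 0, 0, 0, 0.0], [0, 0, 0, 0, 0, 0, 0.0], [0, 0, 0, 0, 0, 0, 0.0]],
], squeeze=80)

```text
t: 6.13
tool_pos: [0.4553, -0.2372, 0.0428]
tool_rot: [1.413, 1.058, -1.414]
contact_force: [-1.2, -0.1, -0.1]
opening: 0.0171
```

Emit:
arm_command([
  [[-0.004, 0, 0, 0, 0, 0, 0], [-0.008, 0, 0, 0, 0, 0, 0], [-0.012, 0, 0, 0, 0, 0, 0], [-0.016, 0, 0, 0, 0, 0, 0], [-0.02, 0, 0, 0, 0, 0, 0], [-0.02, 0, 0, 0, 0, 0, 0], [-0.02, 0, 0, 0, 0, 0, 0], [-0.02, 0, 0, 0, 0, 0, 0], [-0.02, 0, 0, 0, 0, 0, 0], [-0.02, 0, 0, 0, 0, 0, 0], [-0.02, 0, 0, 0, 0, 0, 0], [-0.012, 0, 0, 0, 0, 0, 0], [-0.006, 0, 0, 0, 0, 0, 0], [0, 0, 0, 0, 0, 0, 0], [0, 0, 0, 0, 0, 0, 0]],
])

```text
t: 7.38
tool_pos: [0.453, -0.2351, 0.2589]
tool_rot: [1.411, 1.055, -1.412]
contact_force: [-0.4, -0.2, -2.1]
opening: 0.0171
```

Run:
```python
from h import *
o=ctrl.get_obs();snap('wrist','w4');print(o['q'],o['opening'],o['contact_force'])
for th in('gauge','gauge_tip','guide_tube','gear_unit'):
    for d in mark_of('wrist',th)[:2]: print(th,round(d['conf'],2),np.array(d['at']),w('wrist',d['at'],o))
p,r,_=pose(o);print(p,r.as_matrix())
```

```text
[-0.6228 -0.2552  1.8171 -0.0031  1.5732 -0.3418] 0.01713045513462931 [-0.4112 -0.1782 -2.1494]
gauge 0.58 [ 0.0004 -0.0145  0.1497] [ 0.4661 -0.1954  0.2745]
[ 0.453  -0.2351  0.2589] [[ 0.0035  0.9608 -0.2773]
 [-0.0064 -0.2772 -0.9608]
 [-1.      0.0051  0.0051]]
```

View pics/w4.png

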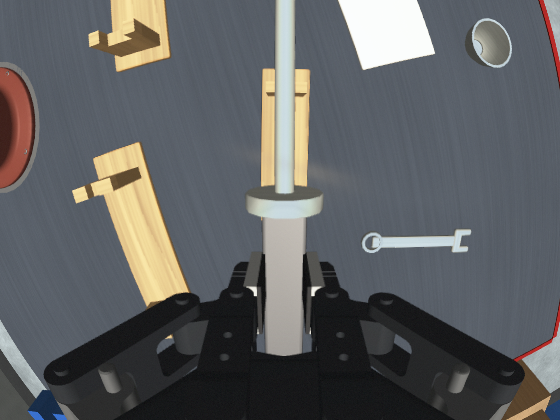

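The rod is held straight (collar at (284,200), rod line px 284–285) and the wrist carries about 2 N. Next I yaw and pitch it to the tube's lean while free in the air.

Emit:
arm_command([
  [[-0.005, 0, 0, -5.2, 0, 0, 0], [-0.005, 0, 0, -5.2, 0, 0, 0], [-0.005, 0, 0, -5.2, 0, 0, 0], [-0.005, 0, 0, -5.2, 0, 0, 0], [-0.005, 0, 0, 0, 0, 0, 0], [-0.005, 0, 0, 0, -4, 0, 0], [0, 0, 0, 0, -5, 0, 0], [0, 0, 0, 0, -5, 0, 0], [0, 0, 0, 0, -5, 0, 0], [0, 0, 0, 0, -5, 0, 0], [0, 0, 0, 0, -5, 0, 0], [0, 0, 0, 0, -5, 0, 0], [0, 0, 0, 0, -4, 0, 0], [0, 0, 0, 0, -2, 0, 0], [0, 0, 0, 0, 0, 0, 0]],
])

```text
t: 8.88
tool_pos: [0.449, -0.2327, 0.2762]
tool_rot: [0.635, 0.684, -1.398]
contact_force: [0.2, 0.2, -2.0]
opening: 0.0172
```

```bash
cat >> h.py <<'E'
M0=np.array([.569,.180,.192]); YAW=94.7
def axin(yaw=YAW): a=np.radians(yaw); c=np.cos(np.radians(40)); return np.array([np.cos(a)*c,np.sin(a)*c,-np.sin(np.radians(40))])
def ins(s,h=0,l=0,yaw=YAW,M=M0):
    """goal with rod origin s above the mouth along the tube axis, h off it (up), l to tool +y"""
    ax=axin(yaw); pg,Rg=rodgoal(np.zeros(3),ax,-1); X,Y,Z=Rg.as_matrix().T
    return pg+M-ax*s-X*h+Y*l,Rg
E
python3 - <<'E'
from h import *
print(ctrl.get_obs()['q']); delta(*ins(-.018,.17,.045))
E
```

```text
[-0.251  -0.4241  2.0406 -0.699   1.3242 -0.2183]
t 8.88 tcp [ 0.449  -0.2327  0.2762] F [ 0.1802  0.1952 -2.0139] open 0.0172
shift tool[mm] [-352.6256  194.4376 -335.7603] turn[deg] [-0.3492  1.1711  0.32  ] shift in goal axes [-344.6048  198.4493 -341.6887]
```

Emit:
arm_command([
  [[-0.015, 0.009, 0, 0, 0, 0, 0], [-0.03, 0.018, 0, 0, 0.5, 0, 0], [-0.03, 0.018, 0, 0, 0.5, 0, 0], [-0.03, 0.018, 0, 0, 0, 0, 0], [-0.03, 0.018, 0, 0, 0, 0, 0], [-0.03, 0.018, 0, 0, 0, 0, 0], [-0.03, 0.018, 0, 0, 0, 0, 0], [-0.03, 0.018, 0, 0, 0, 0, 0], [-0.03, 0.018, 0, 0, 0, 0, 0], [-0.03, 0.018, 0, 0, 0, 0, 0], [-0.02, 0.01, 0, 0, 0, 0, 0], [-0.01, 0.005, 0, 0, 0, 0, 0], [0, 0, 0, 0, 0, 0, 0]],
])

```text
t: 9.97
tool_pos: [0.6294, -0.0097, 0.5168]
tool_rot: [0.678, 0.72, -1.409]
contact_force: [-0.3, 0.3, -1.7]
opening: 0.0173
```

Run:
```python
from h import *
print(ctrl.get_obs()['q']); delta(*ins(-.018,.17,.045))
```

```text
[ 0.1628  0.0716  1.1974 -0.7027  1.8778 -0.1086]
t 9.97 tcp [ 0.6294 -0.0097  0.5168] F [-0.34    0.2957 -1.7478] open 0.0173
shift tool[mm] [ -17.0193   -7.3443 -337.9301] turn[deg] [-1.2276 -1.6645  1.2999] shift in goal axes [ -26.9087    0.3897 -337.3665]
```

Emit:
arm_command([
  [[-0.004, 0, -0.015, -0.4, -0.5, 0.4, 0], [-0.004, 0, -0.03, -0.4, -0.5, 0.4, 0], [-0.004, 0, -0.03, -0.4, -0.5, 0.4, 0], [-0.004, 0, -0.03, 0, 0, 0, 0], [-0.004, 0, -0.03, 0, 0, 0, 0], [-0.002, 0, -0.03, 0, 0, 0, 0], [-0.002, 0, -0.03, 0, 0, 0, 0], [0, 0, -0.03, 0, 0, 0, 0], [0, 0, -0.03, 0, 0, 0, 0], [0, 0, -0.03, 0, 0, 0, 0], [0, 0, -0.02, 0, 0, 0, 0], [0, 0, -0.01, 0, 0, 0, 0], [0, 0, 0, 0, 0, 0, 0], [0, 0, 0, 0, 0, 0, 0]],
])

```text
t: 11.13
tool_pos: [0.6101, 0.2476, 0.3168]
tool_rot: [0.659, 0.709, -1.41]
contact_force: [0.5, -0.7, -1.1]
opening: 0.0173
```

Run:
```python
from h import *
o=ctrl.get_obs();snap('wrist','w5');print(o['q'],o['dq'])
for th in('gauge','guide_tube','gear_unit'):
    for d in mark_of('wrist',th)[:2]: print(th,round(d['conf'],2),np.array(d['at']),w('wrist',d['at'],o))
delta(*ins(-.018,.17,.045))
```

```text
[ 0.5307  0.3107  1.2577 -0.6295  1.8724  0.3714] [-0.0038  0.006   0.0128  0.0066 -0.0021  0.0034]
gauge 0.88 [ 0.0031 -0.015   0.1487] [0.6115 0.291  0.302 ]
t 11.33 tcp [0.6107 0.2474 0.3191] F [ 0.2125 -0.5569 -1.9252] open 0.0172
shift tool[mm] [-12.4886  -2.5207 -12.9926] turn[deg] [-0.9786 -0.6757  1.144 ] shift in goal axes [-12.6868  -2.0484 -12.8831]
```

View pics/w5.png

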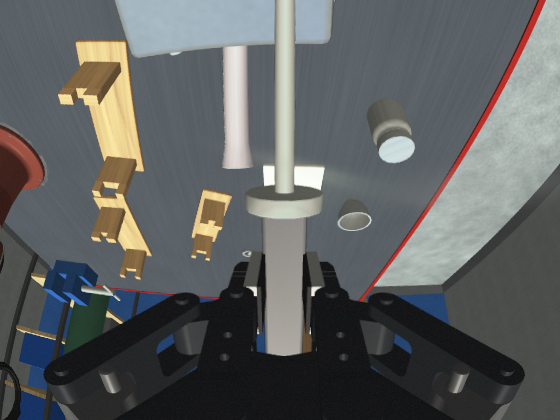

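The tube shows from the housing at (235,46) to its mouth at (237,165), with the rod beside it at px 284. I fit both axes from this picture.

```bash
cat > tube.py <<'E'
from h import *
from scipy.optimize import brentq
c=calibration('wrist')
def ray(u,v):
    d=np.array([u-c['cx'],v-c['cy']],float); r=np.hypot(*d); th=r/c['fx']; return np.r_[d/r*np.sin(th),np.cos(th)]
def plane(mask,r0,r1):
    L=[]
    for r in range(r0,r1,3):
        x=np.where(mask[r])[0]
        if len(x)>5: a=ray(x[0],r)+ray(x[-1]+1,r); L.append(a/np.linalg.norm(a))
    return np.linalg.svd(np.array(L))[2][2]
E
python3 - <<'E'
from tube import *
im=cv2.imread('pics/w5.png').astype(int); Tm=T('wrist')
tb=(im[:,:,2]-im[:,:,0]>3)&(im[:,:,2]>130); tb[:, :205]=0; tb[:,262:]=0
for th in('guide_tube','gauge'):
    m=cut_out('wrist',th); print(th,[(d['conf'],d['mask'].sum()) for d in m])
    if th=='gauge' and m: g=m[0]['mask']
    if th=='guide_tube' and m: tb2=m[0]['mask']; print([ (r,np.where(tb2[r])[0][[0,-1]]) for r in range(50,175,10) if tb2[r].any()])
print([(r,np.where(tb[r])[0][[0,-1]]) for r in range(50,175,10) if tb[r].any()])
print([(r,np.where(g[r])[0][[0,-1]]) for r in range(2,330,30) if g[r].any()])
print(im[100,[228,236,260]],np.where(tb[:,237])[0][[0,-1]])
E
```

```text
guide_tube []
gauge [(0.89, np.int64(11205))]
[(50, array([223, 246])), (60, array([223, 246])), (70, array([223, 246])), (80, array([224, 246])), (90, array([224, 246])), (100, array([223, 247])), (110, array([224, 247])), (120, array([224, 247])), (130, array([224, 247])), (140, array([225, 247])), (150, array([224, 249])), (160, array([223, 251]))]
[(2, array([275, 293])), (32, array([275, 293])), (62, array([275, 294])), (92, array([275, 294])), (122, array([275, 294])), (152, array([274, 293])), (182, array([275, 292])), (212, array([250, 318])), (242, array([262, 305])), (272, array([265, 302])), (302, array([266, 301]))]
[[203 208 217]
 [225 228 231]
 [103  97  91]] [ 46 167]
```

```bash
cat >> tube.py <<'E'
def solve(mask,r0,r1,Tm,lo=80,hi=110):
    n=Tm[:3,:3]@plane(mask,r0,r1); f=lambda y:axin(y)@n
    return n,brentq(f,lo,hi)
E
python3 - <<'E'
from tube import *
im=cv2.imread('pics/w5.png').astype(int); p,r,o=pose(); Tm=T('wrist',o)
tb=(im[:,:,2]-im[:,:,0]>3)&(im[:,:,2]>130); tb[:, :205]=0; tb[:,262:]=0
n,y=solve(tb,50,150,Tm); print('tube yaw',y)
cut_g=cut_out('wrist','gauge')[0]['mask']; nr=Tm[:3,:3]@plane(cut_g,0,180)
ax=-r.as_matrix()[:,2]; print('rod ax nominal',ax,'angle to seen plane',np.degrees(np.arcsin(ax@nr)), 'yaw,pitch',np.degrees(np.arctan2(ax[1],ax[0])),np.degrees(np.arcsin(ax[2])))
g0=p+r.apply([-.019,0,0]); print('rod lateral offset from nominal [mm], sign along n',(g0-Tm[:3,3])@nr*1e3, nr, r.as_matrix()[:,1])
a=axin(y); nn=-rodgoal(np.zeros(3),a,-1)[1].as_matrix()[:,0]
d=Tm[:3,:3]@ray(237.5,167.5); E=Tm[:3,3]+d*(.19+.016*nn[2]-Tm[2,3])/d[2]; print('mouth',E-.016*nn)
for v in(163.5,171.5):
  d=Tm[:3,:3]@ray(237.5,v); E=Tm[:3,3]+d*(.19+.016*nn[2]-Tm[2,3])/d[2]; print('mouth',E-.016*nn)
E
```

```text
tube yaw 94.69759551826786
rod ax nominal [-0.0464  0.7723 -0.6336] angle to seen plane 0.4027310348622566 yaw,pitch 93.43946325856055 -39.313136918358055
rod lateral offset from nominal [mm], sign along n 0.7795318589579 [-0.9986 -0.0535 -0.0031] [ 0.9984  0.0564 -0.0043]
mouth [0.5735 0.1752 0.19  ]
mouth [0.5738 0.1806 0.19  ]
mouth [0.5732 0.1697 0.19  ]
```

```bash
sed -i 's/^M0=.*/M0=np.array([.572,.178,.190]); YAW=94.7/' h.py
python3 - <<'E'
from h import *
delta(*ins(.17))
E
```

```text
t 11.48 tcp [0.6105 0.2478 0.3189] F [ 0.159   0.4666 -1.9024] open 0.0171
shift tool[mm] [159.1239 -38.0505 178.6094] turn[deg] [-0.9474 -0.6848  1.1301] shift in goal axes [160.4329 -44.1342 176.02  ]
```

Emit:
arm_command([
  [[0, 0, 0.015, -0.3, -0.2, 0.4, 0], [0, 0, 0.03, -0.3, -0.2, 0.4, 0], [0, 0, 0.03, -0.3, -0.2, 0.4, 0], [0, 0, 0.03, 0, 0, 0, 0], [0, 0, 0.03, 0, 0, 0, 0], [0, 0, 0.02, 0, 0, 0, 0], [0, 0, 0.01, 0, 0, 0, 0], [0.015, -0.004, 0, 0, 0, 0, 0], [0.025, -0.007, 0, 0, 0, 0, 0], [0.025, -0.007, 0, 0, 0, 0, 0], [0.025, -0.007, 0, 0, 0, 0, 0], [0.02, -0.006, 0, 0, 0, 0, 0], [0.015, -0.004, 0, 0, 0, 0, 0], [0.01, -0.002, 0, 0, 0, 0, 0], [0, 0, 0, 0, 0, 0, 0], [0, 0, 0, 0, 0, 0, 0]],
])

```text
t: 12.82
tool_pos: [0.5889, 0.0136, 0.3375]
tool_rot: [0.659, 0.686, -1.378]
contact_force: [0.5, 0.3, -1.1]
opening: 0.017
```

Run:
```python
from h import *
delta(*ins(.17))
```

```text
t 12.82 tcp [0.5889 0.0136 0.3375] F [ 0.5194  0.3491 -1.0547] open 0.017
shift tool[mm] [ 25.7309  -3.8687 -13.4109] turn[deg] [-0.7165  0.0639 -0.8448] shift in goal axes [ 25.7989  -3.3209 -13.4271]
```

Emit:
arm_command([
  [[0.006, -0.001, -0.003, -0.3, 0, -0.3, 0], [0.007, -0.001, -0.003, -0.3, 0, -0.3, 0], [0.005, 0, -0.002, 0, 0, 0, 0], [0.002, 0, 0, 0, 0, 0, 0], [0, 0, 0, 0, 0, 0, 0], [0, 0, 0, 0, 0, 0, 0]],
])

```text
t: 13.32
tool_pos: [0.5897, 0.0083, 0.3182]
tool_rot: [0.65, 0.697, -1.379]
contact_force: [0.5, 0.4, -2.0]
opening: 0.017
```

Run:
```python
from h import *
delta(*ins(.17))
s=snap('scene','s2');t=snap('top','t2')
for cam in('scene','top'):
  for th in('guide_tube','gauge_tip','gauge'):
    for d in mark_of(cam,th)[:1]: print(cam,th,round(d['conf'],2),w(cam,d['at']),np.round(pix(cam,w(cam,d['at']))))
p,r,o=pose(); org=p+r.apply([-.019,0,-.038]);tip=p+r.apply([-.019,0,-.168]); print('pred org,tip',org,tip,pix('scene',tip),pix('top',tip),pix('scene',M0),pix('top',M0))
a=cv2.resize(s[100:200,290:410],None,fx=3.3,fy=3.3,interpolation=2);b=cv2.resize(t[140:240,140:260],None,fx=3.3,fy=3.3,interpolation=2)
cv2.imwrite('pics/c2.png',np.hstack([a,b])[:,:,::-1])
```

```text
t 13.32 tcp [0.5897 0.0083 0.3182] F [ 0.4847  0.3964 -1.9609] open 0.017
shift tool[mm] [ 7.5462 -3.8178 -5.0432] turn[deg] [-0.096   0.0212 -0.5006] shift in goal axes [ 7.5811 -3.7433 -5.0467]
scene guide_tube 0.64 [0.5692 0.1771 0.1917] [343. 155.]
scene gauge_tip 0.78 [0.5805 0.1505 0.2231] [344. 153.]
scene gauge 0.79 [0.5826 0.0535 0.3097] [330. 148.]
top guide_tube 0.73 [0.5852 0.0476 0.31  ] [246. 170.]
top gauge 0.67 [0.5855 0.0484 0.3083] [245. 170.]
pred org,tip [0.5862 0.0494 0.3087] [0.5783 0.1487 0.2251] (np.float64(343.1125693158624), np.float64(152.49191810915968)) (np.float64(203.28626453375364), np.float64(181.31481991073733)) (np.float64(344.1176749963862), np.float64(155.81252970667947)) (np.float64(193.48643657735892), np.float64(186.74813826611557))
```

View pics/c2.png

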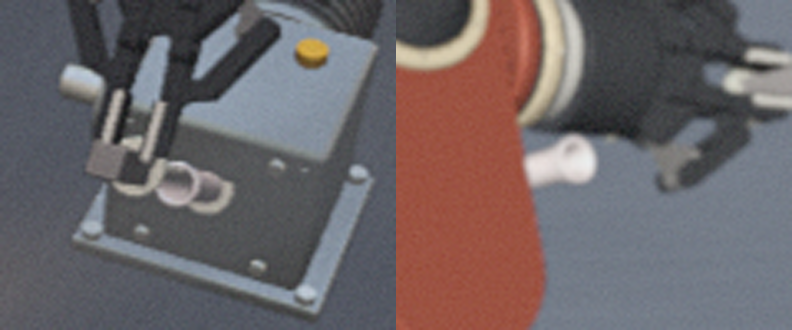

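Scene view: the mouth's centre is at (344,156), exactly where my M0 projects, and the top view agrees within 1.5 px. I null the last offset, then advance.

Emit:
arm_command([
  [[0.003, -0.0015, 0, 0, 0, -0.3, 0], [0.002, -0.001, 0, 0, 0, -0.2, 0], [0, 0, 0, 0, 0, 0, 0], [0, 0, 0, 0, 0, 0, 0]],
])

```text
t: 14.05
tool_pos: [0.5872, 0.0044, 0.3145]
tool_rot: [0.648, 0.7, -1.387]
contact_force: [-0.2, -0.3, -2.0]
opening: 0.017
```

Run:
```python
from h import *
delta(*ins(.10))
```

```text
t 14.05 tcp [0.5872 0.0044 0.3145] F [-0.2048 -0.2707 -1.9791] open 0.017
shift tool[mm] [  2.3565  -1.1339 -75.4771] turn[deg] [-0.1406  0.0167  0.0204] shift in goal axes [  2.3781  -0.9495 -75.4789]
```

Emit:
arm_command([
  [[0.0008, -0.0004, -0.006, 0, 0, 0, 0], [0.0008, -0.0004, -0.006, 0, 0, 0, 0], [0, 0, -0.006, 0, 0, 0, 0], [0, 0, -0.006, 0, 0, 0, 0], [0, 0, -0.006, 0, 0, 0, 0], [0, 0, -0.006, 0, 0, 0, 0], [0, 0, -0.004, 0, 0, 0, 0], [0, 0, -0.002, 0, 0, 0, 0], [0, 0, 0, 0, 0, 0, 0], [0, 0, 0, 0, 0, 0, 0]],
])

```text
t: 14.88
tool_pos: [0.5832, 0.0397, 0.2816]
tool_rot: [0.646, 0.702, -1.387]
contact_force: [0.5, -0.1, -1.5]
opening: 0.0172
```

Run:
```python
from h import *
delta(*ins(.10))
```

```text
t 14.88 tcp [0.5832 0.0397 0.2816] F [ 0.4728 -0.0716 -1.5414] open 0.0172
shift tool[mm] [  0.0341   0.1524 -27.1751] turn[deg] [0.0106 0.0108 0.0546] shift in goal axes [  0.0394   0.1473 -27.1751]
```

Emit:
arm_command([
  [[0, 0, -0.005, 0, 0, 0, 0], [0, 0, -0.005, 0, 0, 0, 0], [0, 0, -0.005, 0, 0, 0, 0], [0, 0, -0.005, 0, 0, 0, 0], [0, 0, -0.004, 0, 0, 0, 0], [0, 0, -0.004, 0, 0, 0, 0], [0, 0, -0.002, 0, 0, 0, 0], [0, 0, 0, 0, 0, 0, 0], [0, 0, 0, 0, 0, 0, 0]],
])

```text
t: 15.63
tool_pos: [0.5813, 0.0648, 0.2608]
tool_rot: [0.646, 0.701, -1.387]
contact_force: [-0.3, -0.1, -1.7]
opening: 0.017
```

Run:
```python
from h import *
delta(*ins(.10)); print(ctrl.get_obs()['wrist_torque']); snap('wrist','w6')
```

```text
t 15.63 tcp [0.5813 0.0648 0.2608] F [-0.3308 -0.1213 -1.6836] open 0.017
shift tool[mm] [0.2295 0.0607 5.4602] turn[deg] [-0.0339  0.0308  0.0512] shift in goal axes [0.2266 0.0573 5.4603]
[ 0.4721  0.0224 -0.0287]
```

View pics/w6.png

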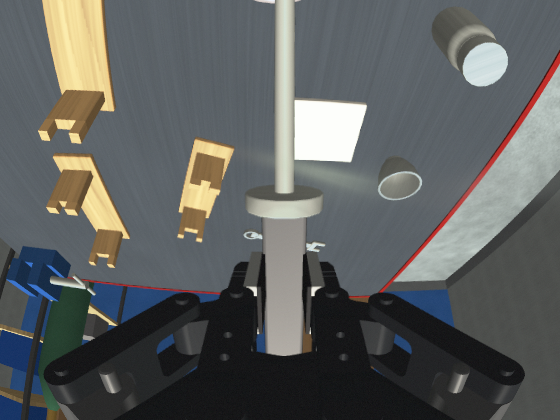

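Run:
```python
from tube import *
im=cv2.imread('pics/w6.png').astype(int)
for r in(0,1,2,3,10): print(r,[int(v) for v in im[r,240:320].mean(1)])
```

```text
0 [101, 98, 98, 99, 98, 97, 96, 97, 99, 102, 100, 99, 100, 113, 136, 182, 194, 203, 211, 215, 215, 217, 217, 217, 222, 225, 226, 231, 235, 239, 240, 240, 239, 238, 227, 121, 144, 163, 176, 190, 198, 205, 208, 211, 216, 215, 214, 208, 203, 196, 188, 176, 163, 148, 149, 203, 210, 201, 185, 167, 141, 104, 100, 101, 102, 102, 101, 101, 97, 98, 100, 100, 101, 102, 99, 99, 101, 102, 101, 100]
1 [99, 99, 98, 98, 96, 99, 96, 97, 100, 101, 101, 99, 96, 96, 96, 97, 118, 145, 163, 192, 201, 205, 208, 210, 212, 211, 212, 215, 220, 224, 227, 230, 231, 230, 215, 122, 144, 162, 177, 190, 198, 204, 208, 209, 216, 216, 214, 209, 203, 196, 187, 176, 164, 146, 137, 175, 161, 135, 121, 100, 101, 99, 100, 101, 100, 103, 100, 99, 97, 98, 99, 102, 102, 101, 99, 98, 102, 101, 100, 99]
2 [101, 100, 99, 99, 99, 98, 97, 97, 101, 100, 101, 99, 98, 96, 97, 97, 99, 99, 98, 99, 103, 111, 140, 150, 162, 160, 178, 183, 203, 203, 209, 218, 223, 221, 203, 121, 144, 164, 177, 191, 197, 204, 208, 211, 216, 216, 213, 207, 203, 196, 187, 177, 162, 146, 115, 95, 98, 100, 97, 98, 101, 99, 100, 102, 103, 101, 101, 99, 98, 99, 102, 101, 102, 100, 99, 99, 100, 101, 101, 100]
3 [100, 98, 98, 98, 98, 97, 97, 99, 102, 101, 102, 99, 96, 96, 96, 97, 99, 99, 98, 97, 99, 99, 99, 100, 100, 98, 98, 101, 99, 112, 138, 150, 148, 150, 141, 120, 144, 163, 176, 190, 198, 204, 208, 211, 215, 216, 214, 208, 203, 196, 187, 177, 164, 148, 115, 96, 98, 98, 96, 100, 100, 99, 103, 103, 101, 101, 100, 98, 97, 98, 99, 102, 101, 101, 99, 101, 101, 100, 101, 102]
10 [101, 100, 98, 97, 98, 96, 97, 98, 100, 102, 99, 99, 96, 96, 98, 98, 99, 99, 98, 99, 99, 99, 99, 100, 99, 98, 98, 100, 97, 99, 100, 98, 95, 97, 98, 119, 146, 165, 177, 190, 199, 204, 207, 211, 216, 217, 214, 208, 203, 195, 188, 177, 163, 148, 120, 96, 99, 98, 100, 99, 100, 102, 101, 103, 102, 100, 101, 98, 99, 100, 103, 101, 100, 98, 100, 102, 100, 101, 100, 98]
```

Mouth rim at rows 0–2 spans px 254–300 (centre 277), while the rod is at 284. So the rod sits about 3 mm to +y, and I shift it −3 mm.

Emit:
arm_command([
  [[0, -0.0011, 0, 0, 0, 0, 0], [0, -0.0009, 0, 0, 0, 0, 0], [0, 0, 0, 0, 0, 0, 0], [0, 0, -0.004, 0, 0, 0, 0], [0, 0, -0.004, 0, 0, 0, 0], [0, 0, -0.003, 0, 0, 0, 0], [0, 0, -0.001, 0, 0, 0, 0], [0, 0, 0, 0, 0, 0, 0], [0, 0, 0, 0, 0, 0, 0]],
])

```text
t: 16.43
tool_pos: [0.5786, 0.0745, 0.253]
tool_rot: [0.648, 0.7, -1.387]
contact_force: [0.6, 0.0, -2.2]
opening: 0.0168
```

Run:
```python
from tube import *
delta(*ins(.06,l=-.003)); print(ctrl.get_obs()['wrist_torque']); im=snap('wrist','w7').astype(int)
for r in range(0,30,3):
    x=np.where(im[r,230:330].mean(1)>112)[0]+230; print(r,x[[0,-1]],x[[0,-1]].mean())
```

```text
t 16.43 tcp [0.5786 0.0745 0.253 ] F [ 0.6225  0.0339 -2.1628] open 0.0168
shift tool[mm] [  0.5689  -1.1172 -21.9062] turn[deg] [-0.1177  0.0061 -0.0048] shift in goal axes [  0.5713  -1.0721 -21.9084]
[0.4416 0.0941 0.0523]
0 [250 311] 280.5
3 [249 312] 280.5
6 [249 313] 281.0
9 [248 313] 280.5
12 [248 314] 281.0
15 [247 315] 281.0
18 [247 315] 281.0
21 [250 311] 280.5
24 [259 303] 281.0
27 [275 294] 284.5
```

Emit:
arm_command([
  [[0, -0.0006, -0.002, 0, 0, 0, 0], [0, -0.0004, -0.005, 0, 0, 0, 0], [0, 0, -0.006, 0, 0, 0, 0], [0, 0, -0.006, 0, 0, 0, 0], [0, 0, -0.005, 0, 0, 0, 0], [0, 0, -0.004, 0, 0, 0, 0], [0, 0, -0.002, 0, 0, 0, 0], [0, 0, 0, 0, 0, 0, 0], [0, 0, 0, 0, 0, 0, 0]],
])

```text
t: 17.23
tool_pos: [0.5753, 0.1001, 0.2309]
tool_rot: [0.647, 0.701, -1.386]
contact_force: [-0.5, -0.5, -1.9]
opening: 0.0172
```

Run:
```python
from tube import *
delta(*ins(0,l=-.004)); print(ctrl.get_obs()['wrist_torque']); im=snap('wrist','w8').astype(int)
for r in range(0,60,6):
    x=np.where(im[r,230:330].mean(1)>112)[0]+230; print(r,x[[0,-1]],x[[0,-1]].mean())
```

```text
t 17.23 tcp [0.5753 0.1001 0.2309] F [-0.4504 -0.4522 -1.8852] open 0.0172
shift tool[mm] [  0.2626  -0.9545 -47.9245] turn[deg] [-0.0574  0.0138  0.011 ] shift in goal axes [  0.274   -0.9066 -47.9253]
[0.4789 0.0234 0.0466]
0 [258 309] 283.5
6 [258 309] 283.5
12 [258 309] 283.5
18 [258 309] 283.5
24 [258 309] 283.5
30 [258 309] 283.5
36 [258 309] 283.5
42 [258 310] 284.0
48 [257 311] 284.0
54 [255 312] 283.5
```

Now aligned (tube 283.5–284 against rod 284.5) with no side force. Continuing inward.

Emit:
arm_command([
  [[0, 0, -0.003, 0, 0, 0, 0], [0, 0, -0.006, 0, 0, 0, 0], [0, 0, -0.006, 0, 0, 0, 0], [0, 0, -0.006, 0, 0, 0, 0], [0, 0, -0.005, 0, 0, 0, 0], [0, 0, -0.004, 0, 0, 0, 0], [0, 0, -0.002, 0, 0, 0, 0], [0, 0, 0, 0, 0, 0, 0], [0, 0, 0, 0, 0, 0, 0]],
])

```text
t: 18.03
tool_pos: [0.5733, 0.1272, 0.2082]
tool_rot: [0.647, 0.701, -1.386]
contact_force: [-0.6, 0.1, -1.9]
opening: 0.0175
```

Run:
```python
from tube import *
delta(*ins(0,l=-.004)); print(ctrl.get_obs()['wrist_torque'])
```

```text
t 18.03 tcp [0.5733 0.1272 0.2082] F [-0.6431  0.0603 -1.9244] open 0.0175
shift tool[mm] [  0.3297  -1.1215 -12.5479] turn[deg] [-0.0782  0.0067 -0.0047] shift in goal axes [  0.3312  -1.1043 -12.5493]
[ 0.4381  0.0114 -0.0044]
```

Emit:
arm_command([
  [[0, 0, -0.002, 0, 0, 0, 0], [0, 0, -0.002, 0, 0, 0, 0], [0, 0, -0.002, 0, 0, 0, 0], [0, 0, -0.001, 0, 0, 0, 0], [0, 0, 0, 0, 0, 0, 0], [0, 0, 0, 0, 0, 0, 0]],
])

```text
t: 18.53
tool_pos: [0.5731, 0.1328, 0.2039]
tool_rot: [0.648, 0.7, -1.386]
contact_force: [0.3, 0.3, -1.5]
opening: 0.0174
```

Run:
```python
from tube import *
delta(*ins(0,l=-.004)); print(ctrl.get_obs()['wrist_torque']); im=snap('wrist','w9')
s=get_image('scene')
a=im[60:260,180:380]; b=s[100:180,300:380]
cv2.imwrite('pics/c9.png',np.hstack([cv2.resize(a,(400,400),interpolation=2),cv2.resize(b,(400,400),interpolation=2)])[:,:,::-1])
```

```text
t 18.53 tcp [0.5731 0.1328 0.2039] F [ 0.2608  0.2692 -1.4683] open 0.0174
shift tool[mm] [ 0.6433 -1.4358 -5.5289] turn[deg] [-0.1543  0.001  -0.0345] shift in goal axes [ 0.6442 -1.4205 -5.5327]
[ 0.4353  0.0169 -0.0487]
```

View pics/c9.png

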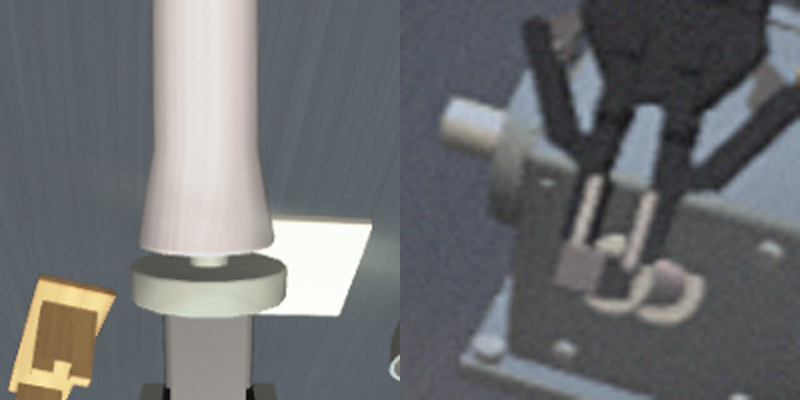

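The collar (209,285 in the crop) is centred under the mouth (206,250) with a few mm of gap left. I push on gently until contact.

Emit:
arm_command([
  [[0, 0, -0.0015, 0, 0, 0, 0], [0, 0, -0.0015, 0, 0, 0, 0], [0, 0, -0.0015, 0, 0, 0, 0], [0, 0, -0.001, 0, 0, 0, 0], [0, 0, -0.001, 0, 0, 0, 0]],
])

```text
t: 19.05
tool_pos: [0.5731, 0.1362, 0.2017]
tool_rot: [0.646, 0.694, -1.389]
contact_force: [-0.9, -4.5, 0.9]
opening: 0.017
```

Run:
```python
from tube import *
delta(*ins(0,l=-.004)); o=ctrl.get_obs();print(o['wrist_torque'],'axial',np.array(o['contact_force'])@-axin())
```

```text
t 19.05 tcp [0.5731 0.1362 0.2017] F [-0.9133 -4.5011  0.8659] open 0.017
shift tool[mm] [ 1.1159 -1.6547 -1.5211] turn[deg] [-0.2818  0.2985 -0.0134] shift in goal axes [ 1.1242 -1.647  -1.5234]
[-0.3829  0.1662 -0.0586] axial 3.935707115597757
```

Emit:
arm_command([
  [[0, 0, -0.0015, 0, 0, 0, 0], [0, 0, -0.002, 0, 0, 0, 0], [0, 0, -0.002, 0, 0, 0, 0], [0, 0, -0.002, 0, 0, 0, 0]],
])

```text
t: 19.38
tool_pos: [0.5729, 0.1362, 0.2024]
tool_rot: [0.638, 0.679, -1.399]
contact_force: [-2.2, -6.3, 4.8]
opening: 0.0171
```

Run:
```python
from tube import *
delta(*ins(0,l=-.004)); o=ctrl.get_obs();print(o['wrist_torque'],'axial',np.array(o['contact_force'])@-axin()); im=snap('wrist','w10')
cv2.imwrite('pics/c10.png',cv2.resize(im[130:230,220:350],None,fx=5,fy=5,interpolation=2)[:,:,::-1])
```

```text
t 19.38 tcp [0.5729 0.1362 0.2024] F [-2.2485 -6.307   4.7921] open 0.0171
shift tool[mm] [ 1.6088 -1.4595 -1.9691] turn[deg] [-0.5997  1.2229  0.2043] shift in goal axes [ 1.6454 -1.4448 -1.9496]
[-0.9978  0.2904 -0.0786] axial 7.75442940529043
```

View pics/c10.png

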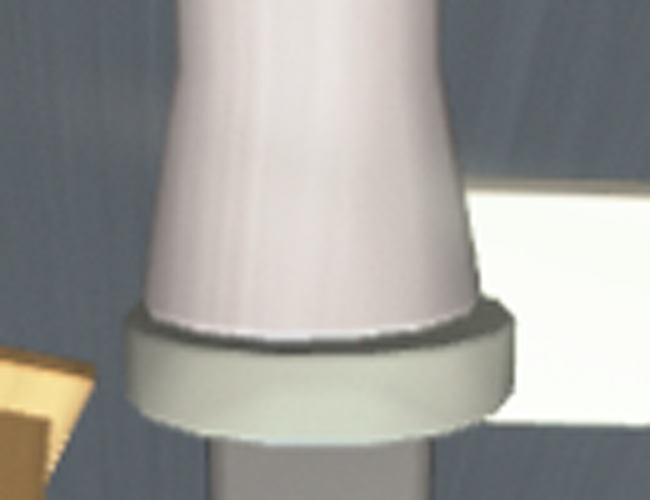

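Contact at about 8 N axial, and the collar looks on the mouth, but the tool has given 1.2° in pitch. I press on while restoring the angle.

Emit:
arm_command([
  [[0, 0, -0.002, -0.4, 1.5, 0, 0], [0, 0, -0.003, -0.2, 1.2, 0, 0], [0, 0, -0.004, 0, 1.0, 0, 0], [0, 0, -0.004, 0, 0.8, 0, 0], [0, 0, -0.004, 0, 0.8, 0, 0], [0, 0, -0.004, 0, 0.8, 0, 0]],
])

```text
t: 19.93
tool_pos: [0.573, 0.137, 0.2007]
tool_rot: [0.686, 0.736, -1.389]
contact_force: [-0.9, -11.1, 4.3]
opening: 0.0173
```

Run:
```python
from tube import *
delta(*ins(0,l=-.004)); o=ctrl.get_obs();print(o['wrist_torque'],'axial',np.array(o['contact_force'])@-axin())
```

```text
t 19.93 tcp [0.573  0.137  0.2007] F [ -0.9166 -11.0728   4.2771] open 0.0173
shift tool[mm] [ 0.8698 -1.5875 -0.165 ] turn[deg] [-0.6109 -2.6612  0.6247] shift in goal axes [ 0.8434 -1.5947 -0.2217]
[-2.0413  0.3763  0.1233] axial 11.145465771322282
```

Emit:
arm_command([
  [[0, 0, -0.004, 0, -1.2, 0, 0], [0, 0, -0.004, 0, -0.6, 0, 0], [0, 0, -0.005, 0, 0.2, 0, 0], [0, 0, -0.005, 0, 0.4, 0, 0], [0, 0, -0.005, 0, 0.5, 0, 0]],
])

```text
t: 20.35
tool_pos: [0.5724, 0.1367, 0.2026]
tool_rot: [0.65, 0.682, -1.421]
contact_force: [-3.4, -15.2, 7.7]
opening: 0.0173
```

Run:
```python
from tube import *
delta(*ins(0,l=-.004)); o=ctrl.get_obs();print(o['wrist_torque'],'axial',np.array(o['contact_force'])@-axin()); im=snap('wrist','w11')
s=get_image('scene')
cv2.imwrite('pics/c11.png',np.hstack([cv2.resize(im[140:240,230:340],None,fx=4,fy=4,interpolation=2),cv2.resize(s[120:180,310:370],(400,400),interpolation=2)])[:,:,::-1])
```

```text
t 20.35 tcp [0.5724 0.1367 0.2026] F [ -3.3874 -15.2368   7.6702] open 0.0173
shift tool[mm] [ 2.1695 -1.03   -1.6818] turn[deg] [-1.5124  0.8513  1.2941] shift in goal axes [ 2.1712 -1.0347 -1.6768]
[-2.5406  0.5621 -0.006 ] axial 16.350471012007112
```

View pics/c11.png

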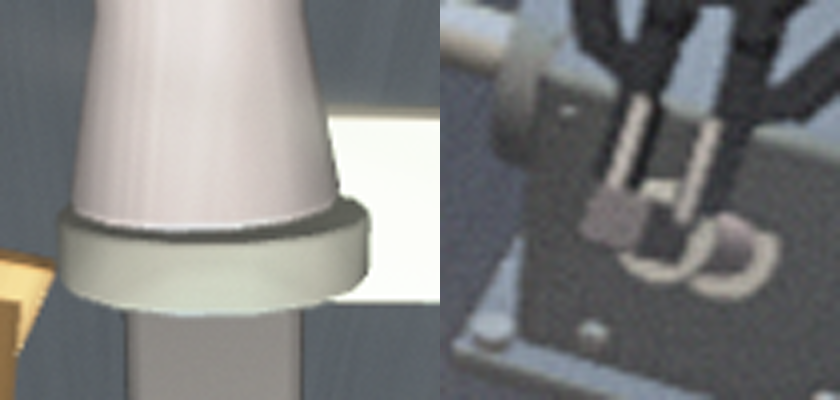

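Emit:
arm_command([
  [[0, 0, -0.005, -0.7, 0.5, 0.6, 0], [0, 0, -0.005, -0.6, 0.6, 0.5, 0], [0, 0, -0.005, -0.3, 0.6, 0.3, 0], [0, 0, -0.005, -0.2, 0.6, 0.2, 0]],
])

```text
t: 20.78
tool_pos: [0.5734, 0.1369, 0.2026]
tool_rot: [0.644, 0.687, -1.392]
contact_force: [-1.8, -13.9, 6.6]
opening: 0.0172
```

```bash
cat > st.py <<'E'
from tube import *
delta(*ins(0,l=-.004)); p,r,o=pose();print(o['wrist_torque'],'axial',np.array(o['contact_force'])@-axin(),'collar depth mm',(p+r.apply([-.019,0,-.038])-M0)@-axin()*1e3)
E
python3 st.py
```

```text
t 20.78 tcp [0.5734 0.1369 0.2026] F [ -1.7562 -13.9146   6.6312] open 0.0172
shift tool[mm] [ 2.2097 -2.0861 -1.5524] turn[deg] [-0.4635  0.6903  0.0144] shift in goal axes [ 2.2278 -2.0741 -1.5425]
[-2.4563  0.3395 -0.2307] axial 14.775603324214117 collar depth mm 1.3176512743606448
```

Emit:
arm_command([
  [[0, 0, -0.006, -0.4, 0.9, 0, 0], [0, 0, -0.006, -0.3, 0.9, 0, 0], [0, 0, -0.006, -0.2, 0.8, 0, 0], [0, 0, -0.006, -0.2, 0.7, 0, 0]],
])

```text
t: 21.12
tool_pos: [0.5734, 0.1369, 0.202]
tool_rot: [0.647, 0.703, -1.397]
contact_force: [-1.9, -15.6, 8.0]
opening: 0.0172
```

```bash
python3 st.py
python3 - <<'E'
from tube import *
im=snap('wrist','w12')
cv2.imwrite('pics/c12.png',cv2.resize(im[140:240,220:350],None,fx=5,fy=5,interpolation=2)[:,:,::-1])
E
```

```text
t 21.12 tcp [0.5734 0.1369 0.202 ] F [ -1.9409 -15.5546   8.0002] open 0.0172
shift tool[mm] [ 1.7897 -2.0558 -1.1634] turn[deg] [-0.2667 -0.0057  0.5705] shift in goal axes [ 1.769  -2.0681 -1.1732]
[-2.859   0.41   -0.1384] axial 16.896083464852172 collar depth mm 1.1759319199467693
```

The tool is parallel to the tube within 0.3°, pressing axially at 17 N, and the collar depth holds (1.2 mm, was 1.3), so the collar is home. The picture limit is reached, so I go on with numbers. Withdrawing.

Emit:
arm_command([
  [[0, 0, 0.002, 0, 0, 0, 0], [0, 0, 0.004, 0, 0, 0, 0], [0, 0, 0.006, 0, 0, 0, 0], [0, 0, 0.006, 0, 0, 0, 0], [0, 0, 0.006, 0, 0, 0, 0], [0, 0, 0.004, 0, 0, 0, 0], [0, 0, 0.002, 0, 0, 0, 0], [0, 0, 0, 0, 0, 0, 0]],
])

```text
t: 21.83
tool_pos: [0.5753, 0.1131, 0.2217]
tool_rot: [0.651, 0.707, -1.395]
contact_force: [-0.7, 0.1, -0.9]
opening: 0.0171
```

```bash
cat >> st.py <<'E'
im=snap('wrist','wl').astype(int)
for r in range(0,160,20):
    x=np.where(im[r,230:330].mean(1)>112)[0]+230; print(r,x[[0,-1]],x[[0,-1]].mean(),end='; ')
E
python3 st.py
```

```text
t 21.83 tcp [0.5753 0.1131 0.2217] F [-0.6877  0.0622 -0.9261] open 0.0171
shift tool[mm] [  1.7279  -2.0899 -32.1513] turn[deg] [-0.2457 -0.3171  0.5431] shift in goal axes [  1.5307  -1.9674 -32.1691]
[0.4184 0.1189 0.014 ] axial -0.6859758341324639 collar depth mm 32.275544478507356
0 [255 305] 280.0; 20 [255 305] 280.0; 40 [255 305] 280.0; 60 [255 306] 280.5; 80 [254 307] 280.5; 100 [250 310] 280.0; 120 [247 314] 280.5; 140 [275 293] 284.0;
```

Emit:
arm_command([
  [[0.0005, -0.0006, 0.004, 0, 0, 0.2, 0], [0.0005, -0.0006, 0.008, 0, 0, 0.2, 0], [0, 0, 0.01, 0, 0, 0, 0], [0, 0, 0.01, 0, 0, 0, 0], [0, 0, 0.01, 0, 0, 0, 0], [0, 0, 0.01, 0, 0, 0, 0], [0, 0, 0.01, 0, 0, 0, 0], [0, 0, 0.01, 0, 0, 0, 0], [0, 0, 0.01, 0, 0, 0, 0], [0, 0, 0.015, 0, 0, 0, 0], [0, 0, 0.02, 0, 0, 0, 0], [0, 0, 0.02, 0, 0, 0, 0], [0, 0, 0.015, 0, 0, 0, 0], [0, 0, 0.005, 0, 0, 0, 0], [0, 0, 0, 0, 0, 0, 0], [0, 0, 0, 0, 0, 0, 0]],
])

```text
t: 23.22
tool_pos: [0.5833, -0.021, 0.3325]
tool_rot: [0.655, 0.701, -1.389]
contact_force: [-0.4, -0.2, -3.1]
opening: 0.0171
```

```bash
cat > fin.py <<'E'
from tube import *
tile=np.array([.642,-.071,.008]); 
def level(tip,yaw): 
    a=np.array([np.cos(np.radians(yaw)),np.sin(np.radians(yaw)),0]); return rodgoal(np.array(tip)-.13*a,a,-1)
p,r,o=pose(); print('tip',p+r.apply([-.019,0,-.168]),'org',p+r.apply([-.019,0,-.038]),'q',np.array(o['q']))
yaw=np.degrees(np.arctan2(*(-r.as_matrix()[:2,2])[::-1]));print('yaw',yaw)
delta(*level([.642,-.071,.15],yaw))
for cam in('scene','top'):
  get_image(cam)
  for th in('gauge','gauge_tip'):
    for d in mark_of(cam,th)[:1]: print(cam,th,round(d['conf'],2),w(cam,d['at']))
E
python3 fin.py
```

```text
tip [0.5731 0.12   0.2398] org [0.5803 0.0203 0.3229] q [ 0.1672 -0.0487  1.6258 -0.6913  1.6218  0.0772]
yaw 94.12712440010223
t 23.22 tcp [ 0.5833 -0.021   0.3325] F [-0.4492 -0.187  -3.0519] open 0.0171
shift tool[mm] [297.214   53.4229  42.005 ] turn[deg] [ 0.0994 39.7283 -0.2752] shift in goal axes [201.5263  54.9098 222.0961]
scene gauge 0.89 [0.58   0.024  0.3241]
scene gauge_tip 0.8 [0.5731 0.1196 0.2412]
top gauge 0.73 [0.5814 0.0182 0.3187]
```

The rod is right out, and the scene camera sees the tip where predicted within 1.5 mm, so it hasn't slipped. Levelling and moving to the tile.

Emit:
arm_command([
  [[0, 0, 0.01, 0, 2, 0, 0], [0, 0, 0.01, 0, 5, 0, 0], [0, 0, 0, 0, 5, 0, 0], [0, 0, 0, 0, 5, 0, 0], [0, 0, 0, 0, 5, 0, 0], [0, 0, 0, 0, 5, 0, 0], [0, 0, 0, 0, 5, 0, 0], [0, 0, 0, 0, 4, 0, 0], [0, 0, 0, 0, 2, 0, 0], [0, 0, 0, 0, 0, 0, 0], [0, 0.004, 0.015, 0, 0, 0, 0], [0, 0.007, 0.025, 0, 0, 0, 0], [0, 0.007, 0.025, 0, 0, 0, 0], [0, 0.007, 0.025, 0, 0, 0, 0], [0, 0.007, 0.025, 0, 0, 0, 0], [0, 0.007, 0.025, 0, 0, 0, 0], [0, 0.004, 0.015, 0, 0, 0, 0], [0, 0, 0.008, 0, 0, 0, 0], [0, 0, 0, 0, 0, 0, 0]],
])

```text
t: 25.1
tool_pos: [0.6431, -0.1928, 0.3342]
tool_rot: [1.119, 1.257, -1.157]
contact_force: [-0.3, 0.5, -1.8]
opening: 0.0167
```

```bash
python3 fin.py
```

```text
tip [ 0.6271 -0.0253  0.3511] org [ 0.6397 -0.1547  0.3527] q [-0.3928  0.1277  1.3284 -0.0204  1.6962 -0.4923]
yaw 95.56530858403501
t 25.1 tcp [ 0.6431 -0.1928  0.3342] F [-0.3474  0.5343 -1.7783] open 0.0167
shift tool[mm] [203.5645  14.5981  44.1073] turn[deg] [-0.007   0.7336  1.0898] shift in goal axes [203.2238  10.7238  46.7133]
scene gauge 0.93 [ 0.6401 -0.1523  0.3551]
top gauge 0.78 [ 0.6424 -0.1524  0.356 ]
top gauge_tip 0.8 [ 0.6246 -0.0172  0.3499]
```

Emit:
arm_command([
  [[0.008, 0.002, 0.008, 0, 0.3, 0.4, 0], [0.016, 0.002, 0.008, 0, 0.3, 0.4, 0], [0.016, 0.002, 0.008, 0, 0, 0, 0], [0.016, 0.002, 0.008, 0, 0, 0, 0], [0.016, 0, 0.004, 0, 0, 0, 0], [0.016, 0, 0, 0, 0, 0, 0], [0.016, 0, 0, 0, 0, 0, 0], [0.016, 0, 0, 0, 0, 0, 0], [0.016, 0, 0, 0, 0, 0, 0], [0.016, 0, 0, 0, 0, 0, 0], [0.012, 0, 0, 0, 0, 0, 0], [0.008, 0, 0, 0, 0, 0, 0], [0.004, 0, 0, 0, 0, 0, 0], [0, 0, 0, 0, 0, 0, 0], [0, 0, 0, 0, 0, 0, 0]],
])

```text
t: 26.65
tool_pos: [0.6556, -0.228, 0.1505]
tool_rot: [1.132, 1.249, -1.13]
contact_force: [-0.3, -0.2, -1.1]
opening: 0.0172
```

```bash
python3 fin.py
```

```text
tip [ 0.638  -0.0608  0.1688] org [ 0.6515 -0.1901  0.1694] q [-0.4415  0.2458  1.4986 -0.0006  1.39   -0.5456]
yaw 95.96701559589998
t 26.65 tcp [ 0.6556 -0.228   0.1505] F [-0.2892 -0.2387 -1.106 ] open 0.0172
shift tool[mm] [19.5978  2.6964 10.3594] turn[deg] [ 0.0007  0.2461 -0.3356] shift in goal axes [19.537   2.8111 10.4435]
scene gauge 0.85 [ 0.6517 -0.1843  0.1685]
scene gauge_tip 0.94 [ 0.6423 -0.0607  0.1698]
top gauge 0.55 [ 0.6524 -0.1914  0.172 ]
top gauge_tip 0.62 [ 0.6385 -0.0569  0.1687]
```

Emit:
arm_command([
  [[0.004, 0.001, 0.003, 0, 0.1, -0.1, 0], [0.004, 0, 0.003, 0, 0.1, -0.1, 0], [0.003, 0, 0.001, 0, 0, 0, 0], [0.001, 0, 0, 0, 0, 0, 0], [0, 0, 0, 0, 0, 0, 0], [0, 0, 0, 0, 0, 0, 0], [0, 0, 0, 0, 0, 0, 0], [0, 0, 0, 0, 0, 0, 0]],
])

```text
t: 27.62
tool_pos: [0.6584, -0.2363, 0.1389]
tool_rot: [1.133, 1.252, -1.13]
contact_force: [0.1, -0.2, -2.7]
opening: 0.0169
```

```bash
python3 fin.py
python3 - <<'E'
from h import *
o=ctrl.get_obs();print(np.array(o['dq']))
for th in('tile','tin','bolt_cup','wrench'):
    for d in mark_of('top',th)[:1]: print(th,w('top',d['at']))
E
```

```text
tip [ 0.6409 -0.0691  0.1576] org [ 0.6544 -0.1984  0.1579] q [-0.4511  0.2685  1.4915  0.0007  1.377  -0.5551]
yaw 95.95155060310904
t 27.62 tcp [ 0.6584 -0.2363  0.1389] F [ 0.0502 -0.1795 -2.7158] open 0.0169
shift tool[mm] [7.9311 0.796  1.9188] turn[deg] [ 0.0002  0.1079 -0.2442] shift in goal axes [7.924  0.8298 1.9337]
scene gauge 0.88 [ 0.6514 -0.195   0.161 ]
scene gauge_tip 0.85 [ 0.6412 -0.0666  0.1569]
top gauge 0.57 [ 0.6564 -0.1989  0.1609]
top gauge_tip 0.57 [ 0.6397 -0.0689  0.1567]
[ 0.0001  0.0009 -0.0013 -0.0008 -0.0012  0.0006]
tile [ 0.6421 -0.0695 -0.0032]
tin [ 0.7726  0.1101 -0.001 ]
bolt_cup [ 0.7708 -0.1248 -0.0009]
```

Position is fine, but both cameras read the tip about 4 mm lower than the collar. A quick line fit in the scene picture will check the rod's pitch.

Run:
```python
from h import *
from scipy.optimize import brentq
p,r,o=pose(); ax=-r.as_matrix()[:,2]; org=p+r.apply([-.019,0,-.038]); yaw=np.arctan2(ax[1],ax[0])
for cam in('scene','top'):
    get_image(cam); m=cut_out(cam,'gauge')
    if not m: continue
    k=m[0]['mask']; c=calibration(cam); A=np.array(pix(cam,org+.015*ax)); B=np.array(pix(cam,org+.125*ax)); u=(B-A)/np.linalg.norm(B-A)
    P=np.argwhere(k)[:,::-1].astype(float)+.0; s=(P-A)@u; q=abs((P-A)@[-u[1],u[0]]); P=P[(s>0)&(s<np.linalg.norm(B-A))&(q<6)].astype(np.float32)
    vx,vy,x0,y0=cv2.fitLine(P,cv2.DIST_L2,0,.01,.01).ravel()
    ray=lambda x,y:np.array([(x-c['cx'])/c['fx'],(y-c['cy'])/c['fy'],1])
    n=T(cam)[:3,:3]@np.cross(ray(x0,y0),ray(x0+50*vx,y0+50*vy))
    f=lambda b:np.array([np.cos(yaw)*np.cos(b),np.sin(yaw)*np.cos(b),np.sin(b)])@n
    print(cam,len(P),'pred/seen img angle',np.degrees(np.arctan2(*u[::-1])),np.degrees(np.arctan2(vy,vx)))
    if f(-.3)*f(.3)<0: print('pitch deg',np.degrees(brentq(f,-.3,.3)))
print('tool pitch',np.degrees(np.arcsin(ax[2])))
```

```text
scene 15 pred/seen img angle -65.51638570516225 -84.41756
top 170 pred/seen img angle 173.01778382797033 -6.7574496
pitch deg 0.9348963111167664
tool pitch -0.11609400187547371
```

```bash
python3 -c "
from station import *
print(finish_job()); o=ctrl.get_obs(); print(o['t'],o['tool_pos'],o['opening'])"
```

```text
the job is handed in; nothing more can be done
None
the job is handed in; nothing more can be done
```

I took the gauge rod off the small rest and slid it down the guide tube until its collar was home. I then drew it right out and handed the job in with the rod held over the white tile, at about 28 s.

**Seating:** With the tool parallel to the tube within 0.3°, I pressed at 17 N along the axis and the collar depth stayed at about 1.2 mm. I also tilted the rod a little to both sides of the tube's angle while pressing. The picture limit was reached before a last close-up, so the final press was checked by force and position only. The last picture before it showed the collar against the mouth.

**Final pose:** The tip was at about (0.641, −0.069, 0.157) m, about 2 mm from the tile's centre and 15.7 cm above the bench. The arm was still, and the wrist carried only the rod's weight.

**Checks that disagreed or failed:**
- **Level:** The tool axis was level within 0.15°, but the camera marks put the rod tip 1–2° low, within their noise. My line-fit check settled nothing: the rod was mostly hidden in the scene view, and the top view hardly shows pitch.
- **Mouth position:** The first wrist-camera estimate was about 3–4 mm off sideways; I corrected it as the rod entered.
- **Bystanders:** The tin and the bowl read as unmoved in the last check. The wrench was not found in that check, but the arm never went near it.

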